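# Uncover the hot sealing pot in the wine cellar

### The job

The steel pot on the white electric hotplate is hot: take the blue-handled lid lifter, hook it under the loop of that pot's copper lid, lift the lid straight off, keeping it level, and set it gently in the middle of the round grey stone slab. Then unhook the lifter and stand it upright on the bench, clear of the lid. Never touch the hot lid with the robot itself, and leave the lid of the cold pot on the wooden board where it is.

Things in the scene. Friction and masses are not known exactly. Their poses are not given: they have to be found in the camera images.
- lifter: Blue-gripped steel C-hook lid lifter, loose, 0.35 kg, standing on its flat tongue. Origin: underside, below mid-grip; z up, +x where the tongue points (C open to +x, within 30 deg of world +x). mm: tongue x -38..32, 36 wide, 8 thick, tip lip (x 24..32) up to z 15; loop sits on it near x=0. Back x -38..-30; arm z 85..93. Grip x -38..36, 24 wide (y), z 93..127: pinch across y from above.
- hot_lid: Hot copper lid, loose, 0.4 kg, on the pot on the white 180 mm hotplate (pot rim z 110 mm, 140 wide, fixed). Origin: centre of plug underside (plug 114 wide, 8 deep), z up. Disc 148 wide, top at z 13 mm. Loop: 8 mm dark bar along lid y, centre z 55; opening under it z 13..51, 80 wide in y, open to +x and -x. Its x is within 20 deg of world x.
- rest_top (a point): Centre of the flat top of the round grey stone slab, 180 mm across, 20 mm high, fixed on the bench (z 0); a lid set on it stands on its plug, with its origin at this height.
- cold_lid: Lid of the cold pot, to be left alone: same size and look as the hot lid, loose, on a like pot (rim 88 mm, top of the lid's loop 139 mm above the bench) on a square wooden board in the same row. Origin: centre of its plug's underside.
Things that resemble listed ones, but are neither listed nor needed, are in the scene too. Several things look just like the lifter: the one meant starts farthest to the robot's right.

How it is judged:
On the way:
1. the hot lid hangs on the lifter clear of the pot, more than 25 mm above its seat and within 15 degrees of level (height (world z) of hot_lid above 0.127 m and angle between hot_lid's own z axis and vertical below 0.26 rad and contact force between lifter and hot_lid above 1.5 N), for 0.3 s.
At the end, for the whole second after the job is handed in: The hot lid lies flat and still on the round grey stone slab, its centre within 30 mm of the slab's, and the lifter stands upright and still on the bench, unhooked, not touching the lid and its centre more than 90 mm from the lid's; the cold lid is within 20 mm of where it was (horizontal distance between hot_lid and rest_top below 0.03 m and height (world z) of hot_lid between 0.014 and 0.026 m and angle between each of hot_lid, lifter's own z axis and vertical below 0.1 rad and linear speed of each of hot_lid, lifter below 0.02 m/s and height (world z) of lifter below 0.01 m and contact force between lifter and hot_lid below 0.05 N and horizontal distance between lifter and hot_lid above 0.09 m and distance of cold_lid from where it was at the start of the episode below 0.02 m).
It fails at once if the robot touches the hot lid itself (contact force between any of the fingers, the arm and hot_lid above 1 N).
It fails at once if the hot lid tips more than 25 degrees (angle between hot_lid's own z axis and vertical above 0.436 rad).
It fails at once if the hot lid is dropped or banged down on the slab (faster than 0.4 m/s in the last 15 mm) (horizontal distance between hot_lid and rest_top below 0.12 m and height (world z) of hot_lid below 0.035 m and linear speed of hot_lid above 0.4 m/s).
It fails at once if the cold lid is moved more than 20 mm (distance of cold_lid from where it was at the start of the episode above 0.02 m).
It also fails if it takes over 70 s, if anything falls off the work surface, if the arm or the gripper's body presses on something with over 40 N, if the wrist force passes 120 N, or if a joint passes its speed limit or range.

### The arm

A 7-joint arm with a two-finger parallel gripper is mounted at the origin on the work surface. World frame = base frame: x ahead of the robot, y to its left, z up, the work surface at z = 0. Lengths are in m, angles in rad, forces in N, time in s.
With the tool pointing down it reaches from about 0.4 to 0.875 m from the base axis. Payload 19.3 kg.
Tool frame: the origin (TCP) lies at the very end of the fingers, on their centre line; the grasp point (between the pads) lies 19 mm behind it; x points along the fingers, y is the direction in which the jaws open and shut, and the axes are right-handed (so a half turn about x gives the same grasp; the last joint's range is limited). The gripper opens to 85 mm and grips with 20 to 120 N. Pads are 22 mm wide; open, the fingers measure 114 mm over their backs; the gripper's body (76 mm by 85 mm) begins 54 mm behind the grasp point. The pads swing forward as they close: fully open they stand 13 mm farther back than shut.
Start: joints at [1.203, 0.521, -0.036, 1.599, 0.021, 1.021, -0.113], TCP at [0.183, -0.597, 0.231] pointing down, gripper open.
Joint ranges: [-2.91, 2.91], [-0.3, 2.13], [-1.5, 1.42], [0.17, 2.43], [-1.26, 4.41], [0.16, 1.93], [-2.52, 2.52]. Speed limits (rad/s): [1.89, 1.89, 2.39, 2.39, 3.01, 3.01, 3.01].

### API

Orientations are given as [roll, pitch, yaw] about the fixed x, y, z axes, in that order (R = Rz(yaw) Ry(pitch) Rx(roll)).
In Python, from workcell import bot, grab_frame, job_done gives the robot as it stands.
- The arm moves only by the shell command python3 -m pendant 'ROWS' [OPENING] [FORCE]. ROWS is JSON, a list of rows, each a list of 4 numbers: the shift along the tool's x, y, z in mm, then the turn about the tool's x in degrees. A call has 1 to 12 rows; each row shifts and turns the commanded pose from where the row before left it, along the tool's axes as they then stand; what a row does not reach is not made up. A row lasts 1/8 s, in which the tool goes at most 62.5 mm and 10.7 degrees, less where a joint would pass 70% of its speed; a pose out of reach is approached as far as the arm can. A call is refused whole if a number of a shift passes 62.5 or a number of a turn 10.7, either way. A call with a gripper value outside its range is refused whole. OPENING is the opening, from -1 (shut) to 1 (fully open), set as the call begins (- or left out, the last holds). The fingers move at their own pace and stop on an object; FORCE is the grip in N (left out, the last holds). Time passes only in rows, so rows that do not move let the fingers close. It gives the time, the measured TCP pose, the force and the opening at its end, in the units of the state.
- bot.observe(): the state, without advancing time (a new reading comes with each control period).
- grab_frame(name): name is "side" or "top"; returns a dict with "img" (400x640x3 uint8, red, green, blue), "fovy" (degrees; the focal length in pixels is half the picture's height over the tangent of half this angle, whatever the lens; pixels are square), "cx", "cy" (the principal point, pixels), "R" (3x3) and "t" (3): a world point X has camera coordinates R X + t. Camera axes: x right, y down, z forward; pixel columns grow to the right and rows downward; lengths in m; the calibration is good to about 2 mm. A picture is of the moment at which its call begins. There is no depth.
- job_done(): hands the job in, once; it reports no verdict.
The state is a dict: "clock": time; "qpos": joint angles; "qd": joint speeds; "joint_efforts": joint torques, N m; "position": TCP position; "tool_rot": TCP orientation; "force": force on the tool from outside, world axes, zero at the start; "moment": the same for the moment, N m; "grip_width": finger opening in m.
Only numpy, scipy, OpenCV 4.12 (cv2) and the standard library are available. Lean on these libraries where they do the work, as an engineer would, in place of code of your own. Each camera call takes 0.05 s, during which the arm holds its last target.

## Working session

There is one attempt and no reset: what is moved stays moved. The work goes in short steps, Python scripts to look and compute and a shell command to move; the robot and the scene stay as the last step left them, time stands still between calls to the robot, and variables do not carry over. Pictures are saved under pics/ and viewed, and the job is handed in when it is done.

```bash
mkdir -p pics; ls; python3 - <<'E'
from workcell import bot, grab_frame
import cv2
s=bot.observe();print(s)
for n in("top","side"):
    f=grab_frame(n);cv2.imwrite(f"pics/{n}0.png",f["img"][:,:,::-1]);print(n,{k:f[k] for k in f if k!="img"})
E
```

```text
pics
{'clock': 0.0, 'qpos': array([ 1.20281331,  0.52200949, -0.03633168,  1.59998567,  0.02116398,
        1.02110947, -0.11276854]), 'qd': array([ 0.00035703, -0.00050608, -0.00037014,  0.00060923, -0.00196829,
        0.00028273,  0.00139488]), 'joint_efforts': array([ 1.08630851e-03, -9.27076721e+01,  1.98008515e+00, -3.69918001e+01,
        1.77469582e-02,  8.45002098e-03, -8.44986289e-05]), 'position': array([ 0.18325537, -0.59718251,  0.23073649]), 'tool_rot': array([-1.52841442,  1.5696676 ,  1.91096722]), 'force': array([ 0.1733518 , -0.79602351, -0.72293618]), 'moment': array([-0.0287383 ,  0.01812894, -0.00172846]), 'grip_width': 0.08506616428828209}
top {'fovy': 54.50427901515098, 'cx': 324.8259465980001, 'cy': 205.07671624818698, 'R': array([[ 0.00369849, -0.99994102,  0.01021169],
       [-0.99607712, -0.00458667, -0.08837046],
       [ 0.08841208, -0.0098448 , -0.99603533]]), 't': array([0.00115797, 0.4963538 , 0.98137403])}
side {'fovy': 50.87897955677731, 'cx': 316.3913166335951, 'cy': 203.67034491116527, 'R': array([[-0.88212627, -0.47083737, -0.01286147],
       [-0.3101542 ,  0.60119917, -0.73645361],
       [ 0.35448219, -0.64565604, -0.67636577]]), 't': array([0.44832764, 0.21193695, 0.8391692 ])}
```

View pics/top0.png

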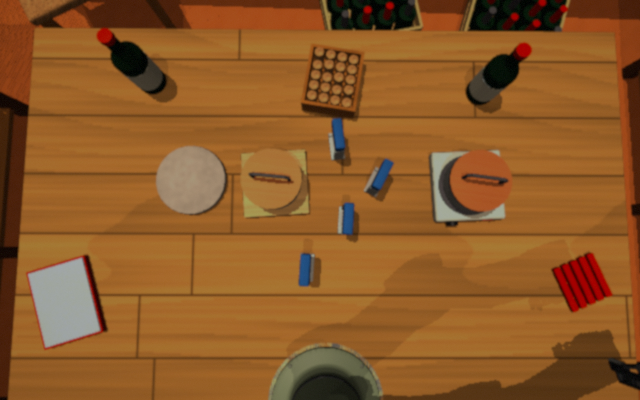

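View pics/side0.png

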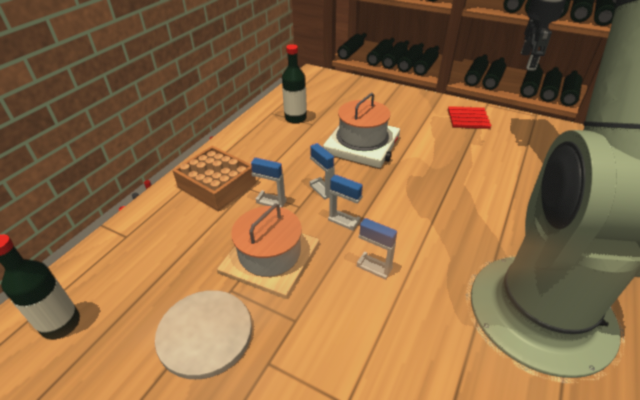

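The top view shows four blue lifters, at (337,140), (379,177), (346,219) and (306,269). Image right is the robot's right, since columns grow along -y, so the one meant is (379,177). The hot pot on the white hotplate is at (480,182), the cold pot on the wooden board at (273,181) and the slab at (191,180). I'll confirm the lifter in a crop and fit the poses.

```bash
cat > h.py <<'E'
import numpy as np, cv2
from scipy.optimize import minimize, least_squares
from scipy.spatial.transform import Rotation as Ro
from workcell import bot, grab_frame
def proj(f,X):
    X=np.atleast_2d(X); c=X@f["R"].T+f["t"]; F=200/np.tan(np.radians(f["fovy"]/2))
    return np.c_[f["cx"]+F*c[:,0]/c[:,2], f["cy"]+F*c[:,1]/c[:,2]]
def back(f,uv,z):
    F=200/np.tan(np.radians(f["fovy"]/2)); uv=np.atleast_2d(uv)
    d=np.c_[(uv[:,0]-f["cx"])/F,(uv[:,1]-f["cy"])/F,np.ones(len(uv))]@f["R"]
    o=-f["R"].T@f["t"]; return o+d*((z-o[2])/d[:,2])[:,None]
def hsv(f): return cv2.cvtColor(f["img"],cv2.COLOR_RGB2HSV).astype(int)
def sil(f,X,s=4):
    m=np.zeros((400*s,640*s),np.uint8); p=proj(f,X)*s+s/2-.5
    cv2.fillConvexPoly(m,cv2.convexHull(np.round(p*16).astype(np.int32)),255,shift=4)
    return cv2.resize(m,(640,400),interpolation=cv2.INTER_AREA)/255.
def blob(mask,uv,r=40):
    n,l=cv2.connectedComponents(mask.astype(np.uint8)); yy,xx=np.nonzero(mask)
    i=np.argmin((xx-uv[0])**2+(yy-uv[1])**2); return (l==l[yy[i],xx[i]]).astype(float)
def Rz(a): c,s=np.cos(a),np.sin(a); return np.array([[c,-s,0],[s,c,0],[0,0,1]])
GRIP=np.array([[x,y,z] for x in(-.038,.036) for y in(-.012,.012) for z in(.093,.127)])
a=np.linspace(0,2*np.pi,64,endpoint=False)
def disc(r,z0,z1): return np.vstack([np.c_[r*np.cos(a),r*np.sin(a),0*a+z] for z in(z0,z1)])
def fit(views,pts,p0,z):
    # views: [(frame,mask)], p=(x,y,yaw)
    def c(p):
        X=pts@Rz(p[2]).T+[p[0],p[1],z]
        return sum(np.abs(sil(f,X)-m).sum()/m.sum() for f,m in views)
    sx=np.array(p0)+np.array([[0,0,0],[.01,0,0],[0,.01,0],[0,0,.2]])
    r=minimize(c,p0,method="Nelder-Mead",options=dict(initial_simplex=sx,xatol=1e-4,fatol=1e-4)); return r.x,r.fun
E
python3 - <<'E'
from h import *
T=grab_frame("top");S=grab_frame("side")
import pickle;pickle.dump((T,S),open("f0.pkl","wb"))
c=np.hstack([cv2.resize(T["img"][120:240,290:430],None,fx=2.8,fy=2.8,interpolation=2),cv2.resize(S["img"][130:250,240:380],None,fx=2.8,fy=2.8,interpolation=2)])
cv2.imwrite("pics/crop1.png",c[:,:,::-1])
p=back(T,[379,177],.127)[0];print(p)
print([proj(S,back(T,[u],.127)[0]) for u in [(337,140),(379,177),(346,219),(306,269)]])
bm=[]
hh=hsv(T);mt=(abs(hh[...,0]-108)<14)&(hh[...,1]>110)
hh=hsv(S);ms=(abs(hh[...,0]-108)<14)&(hh[...,1]>110)
V=[(T,blob(mt,(381,177))),(S,blob(ms,proj(S,p)[0]))]
for f,m in V: print(m.sum(),[ (np.nonzero(m)[k].min(),np.nonzero(m)[k].max()) for k in(1,0)])
for y0 in(-.5,.5):
  r=fit(V,GRIP,[p[0],p[1],y0],0);print(r)
print('top only',fit(V[:1],GRIP,r[0],0),'side',fit(V[1:],GRIP,r[0],0))
print("tool R",Ro.from_euler('xyz',bot.observe()["tool_rot"]).as_matrix().round(3))
# slab + lids
for n,u,z in(("slab",(191,180),.02),("hot",(480,182),.115),("cold",(273,181),.093)):print(n,back(T,u,z)[0])
E
```

```text
[ 0.553299   -0.12177095  0.127     ]
[array([[271.13534707, 163.7435823 ]]), array([[322.91425118, 151.97048069]]), array([[345.96844192, 181.57013109]]), array([[378.30317745, 223.9854114 ]])]
279.0 [(np.int64(372), np.int64(391)), (np.int64(160), np.int64(189))]
291.0 [(np.int64(312), np.int64(332)), (np.int64(145), np.int64(167))]
(array([ 0.56310762, -0.13060706, -0.5786861 ]), np.float64(0.8298274251872718))
(array([ 0.56371525, -0.13169265, -0.56063814]), np.float64(0.8377763432165903))
top only (array([ 0.56343488, -0.13133465, -0.54494263]), np.float64(0.3401785086794574)) side (array([ 0.56351504, -0.13221788, -0.69610841]), np.float64(0.4076948992655481))
tool R [[-0.     0.293 -0.956]
 [ 0.001 -0.956 -0.293]
 [-1.    -0.001  0.   ]]
slab [0.56024481 0.35070735 0.02      ]
hot [ 0.5445825  -0.36276026  0.115     ]
cold [0.54772455 0.12905793 0.093     ]
```

View pics/crop1.png

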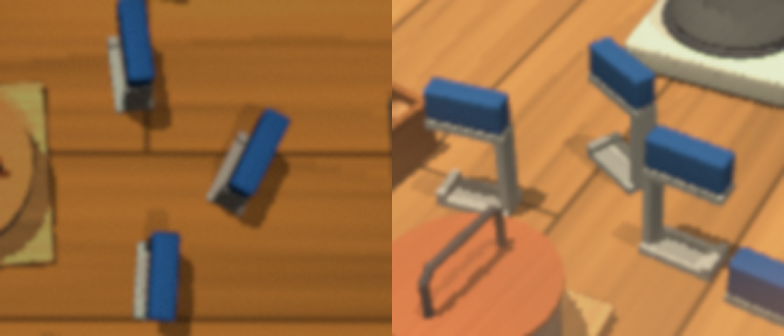

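```bash
python3 - <<'E'
from h import *
import pickle;T,S=pickle.load(open("f0.pkl","rb"))
def bl(f):
    i=f["img"].astype(int); return (i[...,2]>i[...,0]+12)&(i[...,2]>i[...,1]+5)
V=[(T,blob(bl(T),(381,177))),(S,blob(bl(S),(323,155)))]
# restrict ROI
for (f,m),(x0,x1,y0,y1) in zip(V,[(360,400,150,200),(300,340,135,168)]): 
    k=np.zeros_like(m);k[y0:y1,x0:x1]=1;m*=k;print(m.sum())
r=fit(V,GRIP,[.563,-.131,-.55],0);print(r)
print('top',fit(V[:1],GRIP,r[0],0),'side',fit(V[1:],GRIP,r[0],0))
out=[]
for f,m in V:
    im=f["img"].copy();X=GRIP@Rz(r[0][2]).T+[r[0][0],r[0][1],0]
    ys,xs=np.nonzero(m);x0,y0=int(xs.mean())-30,int(ys.mean())-30
    c=cv2.resize(im[y0:y0+60,x0:x0+60],None,fx=6.5,fy=6.5,interpolation=2)
    h=cv2.convexHull(np.round(((proj(f,X)-[x0,y0]+.5)*6.5)).astype(np.int32));cv2.polylines(c,[h],True,(255,255,0),1);out.append(c)
cv2.imwrite("pics/ov1.png",np.hstack(out)[:,:,::-1])
# lids/slab
def ell(f,m,pts,z,p0):
    return fit([(f,m)],pts,p0,z)
hT=hsv(T)
cv2.imwrite("pics/lids.png",np.hstack([cv2.resize(T["img"][140:225,u-55:u+55],None,fx=3.5,fy=3.5,interpolation=2) for u in(480,191)])[:,:,::-1])
for u in[(470,165),(500,195),(450,182),(475,190),(180,170),(210,200),(160,150),(440,160)]:print(u,hT[u[1],u[0]],T["img"][u[1],u[0]])
E
```

```text
311.0
341.0
(array([ 0.56346455, -0.13173349, -0.54413368]), np.float64(0.521098487390732))
top (array([ 0.56256296, -0.1308972 , -0.50875957]), np.float64(0.21167643906437175)) side (array([ 0.56301113, -0.13157653, -0.62046481]), np.float64(0.25513196480938416))
(470, 165) [ 11 192 169] [169  89  42]
(500, 195) [ 10 197 168] [168  83  38]
(450, 182) [ 11 189 135] [135  72  35]
(475, 190) [ 11 192 169] [169  88  42]
(180, 170) [ 16  77 166] [166 143 116]
(210, 200) [ 16  79 161] [161 138 111]
(160, 150) [ 15 188 167] [167 106  44]
(440, 160) [ 39  30 170] [164 170 150]
```

View pics/ov1.png

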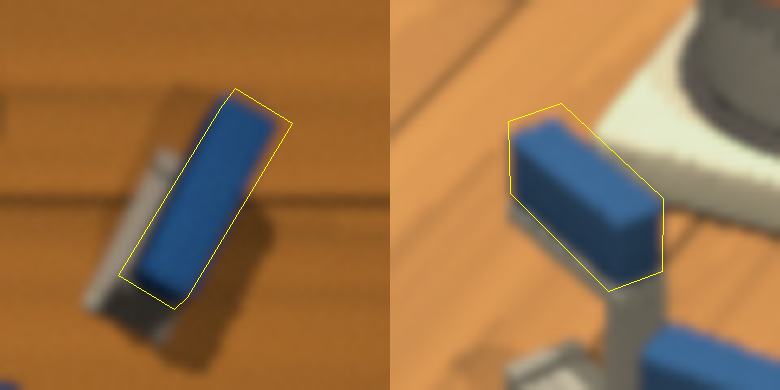

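View pics/lids.png

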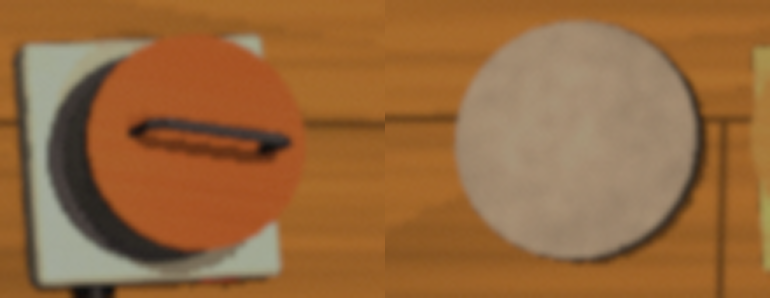

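```bash
python3 - <<'E'
from h import *
import pickle;T,S=pickle.load(open("f0.pkl","rb"))
def mk(f,cond,uv):
    return blob(cond,uv)
h=hsv(T);hs=hsv(S)
slT=mk(T,(h[...,1]<125)&(h[...,2]>120),(191,180))
slS=mk(S,(hs[...,1]<110)&(hs[...,2]>110)&(hs[...,0]<40),(203,333))
def lid(h): return (abs(h[...,0]-9.5)<2.5)&(h[...,1]>175)
for f,n in((T,'T'),(S,'S')):
    cx=[(480,195),(500,190)] if n=='T' else [(365,118)]
    for uv in cx[:1]+([(280,200)] if n=='T' else [(265,240)]): print(n,uv,hsv(f)[uv[1],uv[0]])
for nm,m,f in(("slT",slT,T),("slS",slS,S)):
    ys,xs=np.nonzero(m);print(nm,m.sum(),xs.min(),xs.max(),ys.min(),ys.max())
    c,_=cv2.findContours(m.astype(np.uint8),0,1);c=max(c,key=len);P=back(f,c[:,0].astype(float),.02)
    r=least_squares(lambda q:np.hypot(P[:,0]-q[0],P[:,1]-q[1])-q[2],[.56,.35,.09],loss='soft_l1',f_scale=.002);print(r.x,np.abs(r.fun).mean())
E
```

```text
T (480, 195) [ 11 197 168]
T (280, 200) [ 16 172 168]
S (365, 118) [ 11 166 221]
S (265, 240) [ 11 165 219]
slT 3666.0 156 224 146 213
[0.56244728 0.3538024  0.08776274] 0.0006422667818517931
slS 6562.0 155 251 291 378
[0.55855012 0.35773311 0.08987419] 0.0014791648336021418
```

```bash
python3 - <<'E'
from h import *
import pickle;T,S=pickle.load(open("f0.pkl","rb"))
def sub(f,x0,x1,y0,y1,k=8):
    return cv2.resize(f["img"][y0:y1,x0:x1],None,fx=k,fy=k,interpolation=cv2.INTER_CUBIC).astype(int)
def top_rect(f,roi,thr,name):
    k=8;c=sub(f,*roi,k);b=(c[...,2]-c[...,0]>thr)&(c[...,2]>100 if f is T else c[...,2]>100)
    n,l,st,_=cv2.connectedComponentsWithStats(b.astype(np.uint8));i=1+np.argmax(st[1:,4])
    ys,xs=np.nonzero(l==i);uv=np.c_[(xs+.5)/k-.5+roi[0],(ys+.5)/k-.5+roi[2]]
    P=back(f,uv,.127)[:,:2].astype(np.float32)
    (cx,cy),(w,h),a=cv2.minAreaRect(P*1000);print(name,thr,cx,cy,w,h,a, 'mean',P.mean(0))
    d=P-P.mean(0);w,v=np.linalg.eigh(d.T@d);print('  pca yaw',np.degrees(np.arctan(v[1,1]/v[0,1])),np.sqrt(12*w/len(P)))
for t in(20,40,60):
    top_rect(T,(360,400,150,200),t,'T')
# lids: dark bar & disc
def discfit(f,uv,z,r0,roi):
    h=hsv(f);i=f["img"].astype(int)
    R=i[...,0]-i[...,2]; 
    return
c=np.hstack([cv2.resize(T["img"][145:220,440:520],None,fx=5,fy=5,interpolation=2),cv2.resize(S["img"][85:160,325:405],None,fx=5,fy=5,interpolation=2)]);cv2.imwrite("pics/hot.png",c[:,:,::-1])
E
```

```text
T 20 561.7122192382812 -129.74533081054688 19.591026306152344 69.26317596435547 63.38980484008789 mean [ 0.5615316 -0.1296815]
  pca yaw -26.407507 [0.01905498 0.06827336]
T 40 561.5896606445312 -129.68397521972656 19.591026306152344 68.98921203613281 63.38980484008789 mean [ 0.56146693 -0.12965266]
  pca yaw -26.430424 [0.01905032 0.06813776]
T 60 561.2453002929688 -129.47610473632812 19.511384963989258 68.18966674804688 63.33769989013672 mean [ 0.5609018  -0.12923557]
  pca yaw -26.117636 [0.0187687  0.06710698]
```

View pics/hot.png

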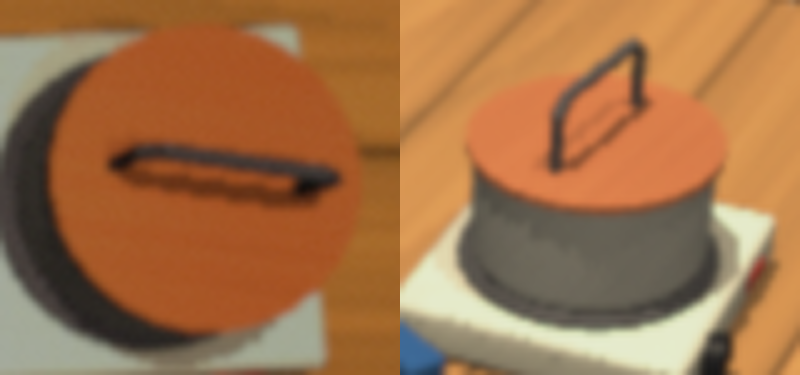

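```bash
cat >> h.py <<'E'
def circ(f,roi,cond,z,uv,k=6,rg=.09,show=None):
    x0,x1,y0,y1=roi;c=cv2.resize(f["img"][y0:y1,x0:x1],None,fx=k,fy=k,interpolation=cv2.INTER_CUBIC)
    m=cond(cv2.cvtColor(c,cv2.COLOR_RGB2HSV).astype(int),c.astype(int)).astype(np.uint8)
    m=cv2.morphologyEx(m,cv2.MORPH_CLOSE,np.ones((k*2+1,)*2));m=cv2.morphologyEx(m,cv2.MORPH_OPEN,np.ones((k*2+1,)*2))
    cs,_=cv2.findContours(m,0,1);cc=max(cs,key=cv2.contourArea)
    if show: cv2.drawContours(c,[cc],-1,(0,255,0),1);cv2.imwrite(show,cv2.resize(c,None,fx=.8,fy=.8)[:,:,::-1])
    P=back(f,(cc[:,0]+.5)/k-.5+[x0,y0],z)
    r=least_squares(lambda q:np.hypot(P[:,0]-q[0],P[:,1]-q[1])-q[2],[P[:,0].mean(),P[:,1].mean(),rg],loss='soft_l1',f_scale=.001)
    return r.x.round(4),np.abs(r.fun).mean().round(5)
E
python3 - <<'E'
from h import *
import pickle;T,S=pickle.load(open("f0.pkl","rb"))
print('slab T',circ(T,(145,240,135,225),lambda h,c:h[...,1]<130,.02,0,show="pics/c1.png"))
print('slab S',circ(S,(145,262,280,385),lambda h,c:(h[...,1]<105)&(c[...,0]>120),.02,0,show="pics/c2.png"))
print('hot T',circ(T,(440,520,142,222),lambda h,c:(h[...,1]>178)&(h[...,0]<12.5)&(c[...,0]>120),.115,0,show="pics/c3.png"))
print('hot S',circ(S,(330,400,90,135),lambda h,c:(h[...,0]<12.5)&(h[...,1]>135)&(c[...,0]>150),.115,0,show="pics/c4.png"))
a=[cv2.resize(cv2.imread(f"pics/c{i}.png"),(380,280)) for i in(1,2,3,4)]
cv2.imwrite("pics/cc.png",np.vstack([np.hstack(a[:2]),np.hstack(a[2:])]))
E
```

```text
slab T (array([0.5616, 0.3517, 0.0902]), np.float64(0.0005))
slab S (array([0.5598, 0.357 , 0.0897]), np.float64(0.00112))
hot T (array([ 0.5494, -0.3643,  0.0729]), np.float64(0.00072))
hot S (array([ 0.5466, -0.3578,  0.0731]), np.float64(0.00297))
```

View pics/cc.png

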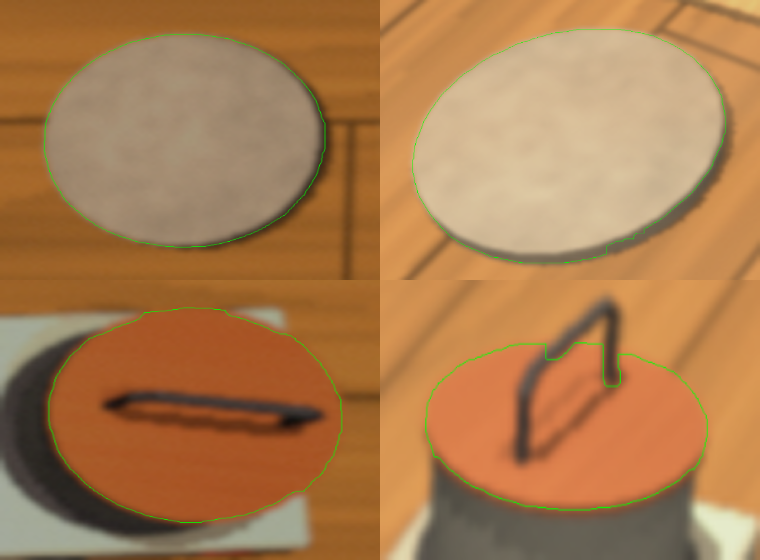

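```bash
python3 - <<'E'
from h import *
import pickle;T,S=pickle.load(open("f0.pkl","rb"))
def y(f,p,q,z):
    P=back(f,[p,q],z);d=P[0]-P[1];print(P.mean(0),np.hypot(*d[:2]),np.degrees(np.arctan2(-d[0],d[1])))
g=lambda x,y:(440+x/5-.4,145+y/5-.4); s=lambda x,y:(325+(x-400)/5-.4,85+y/5-.4)
y(T,g(138,150),g(328,174),.161); y(T,g(115,163),g(318,190),.115)
y(S,s(556,166),s(641,104),.115); y(S,s(562,105),s(633,45),.159)
st=bot.observe();print(st["position"],st["clock"])
E
```

```text
[ 0.549054   -0.35804166  0.161     ] 0.0860901022562787 -6.970649436751717
[ 0.54963648 -0.36980856  0.115     ] 0.09688584089091588 -7.352771780206195
[ 0.54645267 -0.36377139  0.115     ] 0.08580737988591199 -10.636441299932349
[ 0.54486603 -0.35137074  0.159     ] 0.07906982909550687 -6.006070423190448
[ 0.18327662 -0.59731696  0.23094201] 0.2
```

```bash
python3 -m pendant '[[-30,0,0,8.7],[-30,0,0,8.7],[0,0,0,8.7],[0,0,0,8.7],[0,0,0,8.6],[0,0,0,0],[0,0,0,0]]' 0.4 60
cat >> h.py <<'E'
def go(target,yaw):
    "tool shift to put TCP at target with lifter yaw (deg); tool z=-lifter x"
    s=bot.observe();R=Ro.from_euler('xyz',s["tool_rot"]).as_matrix()
    w=np.degrees(np.arctan2(-R[1,2],-R[0,2]))
    print("pos",s["position"].round(4),"lyaw",w.round(2),"down",R[:,0].round(4),"shift mm",(R.T@(np.array(target)-s["position"])*1000).round(1),"turn",round(w-yaw,2),"F",s["force"].round(1),"grip",round(s["grip_width"],4),"t",round(s["clock"],2))
E
python3 -c "
from h import *
go([.5615,-.1295,.26],-26.4)"
```

```text
clock: 1.08
position: [0.1834, -0.5974, 0.2912]
tool_rot: [-0.674, 1.571, 2.012]
force: [0.4, 0.1, -0.3]
grip_width: 0.0598
pos [ 0.1834 -0.5974  0.2912] lyaw -26.13 down [-1.e-04  2.e-04 -1.e+00] shift mm [  31.2 -586.6 -133.4] turn 0.27 F [ 0.4  0.1 -0.3] grip 0.0598 t 1.07
```

```bash
python3 -m pendant '[[0,-25,-5,0.3],[0,-45,-10,0],[0,-57,-13,0],[0,-57,-13,0],[0,-57,-13,0],[0,-57,-13,0],[0,-57,-13,0],[10,-57,-13,0],[10,-57,-13,0],[10,-50,-12,0],[0,-40,-9,0],[0,-27,-6,0]]'
python3 -m pendant '[[0,0,0,0],[0,0,0,0],[0,0,0,0]]'
python3 -c "
from h import *
go([.5615,-.1295,.15],-26.4)
f=grab_frame('side');g=grab_frame('top');c=np.hstack([cv2.resize(f['img'][60:210,230:400],(400,353)),cv2.resize(g['img'][100:250,300:470],(400,353))]);cv2.imwrite('pics/s2.png',c[:,:,::-1])"
```

```text
clock: 2.58
position: [0.5659, -0.1314, 0.2611]
tool_rot: [-0.996, 1.57, 1.685]
force: [-0.4, -1.0, 0.1]
grip_width: 0.0596
clock: 2.95
position: [0.5644, -0.1342, 0.2614]
tool_rot: [1.983, 1.571, -1.624]
force: [0.6, -0.2, 0.1]
grip_width: 0.0597
pos [ 0.5644 -0.1342  0.2614] lyaw -26.68 down [-0.e+00 -2.e-04 -1.e+00] shift mm [111.4  -2.9   4.7] turn -0.28 F [ 0.6 -0.2  0.1] grip 0.0597 t 2.95
```

View pics/s2.png

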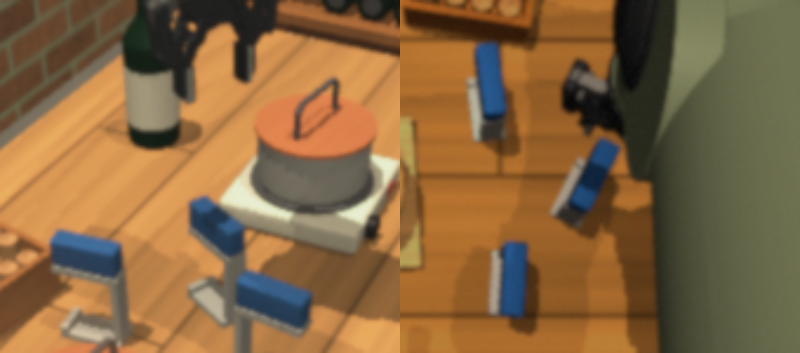

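The fingers, at side (309,100) and (333,93), hang over the target lifter, whose blue grip is at about (322,155). I'll check that the calibration agrees with the TCP.

```bash
python3 -c "
from h import *
f=grab_frame('side');print(proj(f,bot.observe()['position']+[0,0,.006]))"
python3 -m pendant '[[20,-3,5,-0.3],[20,0,0,0],[20,0,0,0],[20,0,0,0],[15,0,0,0],[10,0,0,0],[5,0,0,0],[0,0,0,0],[0,0,0,0]]'
python3 -c "
from h import *
go([.5615,-.1295,.100],-26.4)
f=grab_frame('side');c=cv2.resize(f['img'][90:210,250:400],(750,600));cv2.imwrite('pics/s3.png',c[:,:,::-1])"
```

```text
[[320.76099629  96.59327344]]
clock: 4.22
position: [0.562, -0.1284, 0.1518]
tool_rot: [-2.787, 1.57, -0.105]
force: [-0.5, -0.5, -0.7]
grip_width: 0.0599
pos [ 0.562  -0.1284  0.1518] lyaw -26.34 down [ 7.e-04 -1.e-04 -1.e+00] shift mm [51.8  1.3 -0. ] turn 0.06 F [-0.5 -0.5 -0.7] grip 0.0599 t 4.22
```

View pics/s3.png

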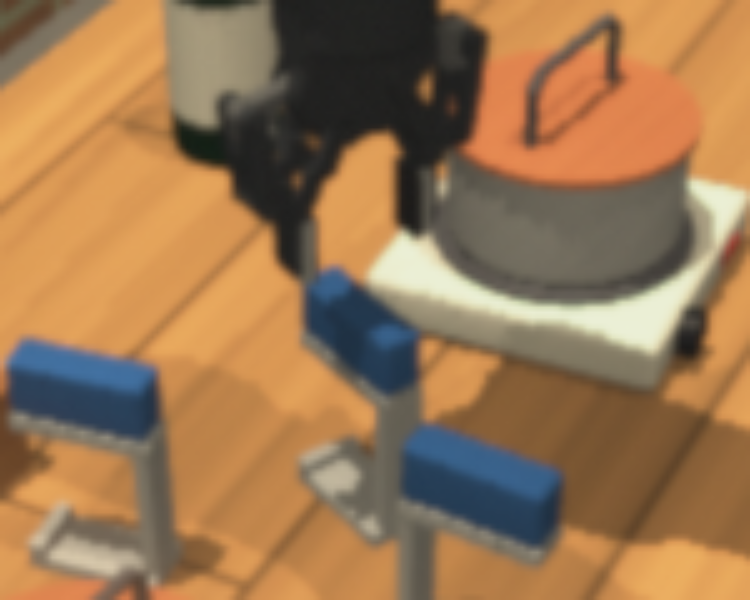

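Tips at crop (295,270) and (413,232) straddle the grip. Next I descend and close.

```bash
python3 -m pendant '[[15,1,0,0],[15,0,0,0],[12,0,0,0],[8,0,0,0],[5,0,0,0],[0,0,0,0],[0,0,0,0]]'
python3 -m pendant '[[0,0,0,0],[0,0,0,0],[0,0,0,0],[0,0,0,0],[0,0,0,0],[0,0,0,0]]' -1 80
python3 -c "
from h import *
go([.5615,-.1295,.100],-26.4)
f=grab_frame('side');g=grab_frame('top');c=np.hstack([cv2.resize(f['img'][90:210,260:380],(400,400)),cv2.resize(g['img'][120:240,310:430],(400,400))]);cv2.imwrite('pics/s4.png',c[:,:,::-1])"
```

```text
clock: 5.15
position: [0.5615, -0.1293, 0.0966]
tool_rot: [-2.824, 1.57, -0.142]
force: [-0.2, 0.1, 0.4]
grip_width: 0.0601
clock: 5.9
position: [0.5614, -0.1295, 0.0967]
tool_rot: [2.982, 1.57, -0.62]
force: [-0.6, -0.2, 5.3]
grip_width: 0.0229
pos [ 0.5614 -0.1295  0.0967] lyaw -26.35 down [ 4.e-04 -3.e-04 -1.e+00] shift mm [-3.3 -0.  -0.1] turn 0.05 F [-0.6 -0.2  5.3] grip 0.0229 t 5.9
```

View pics/s4.png

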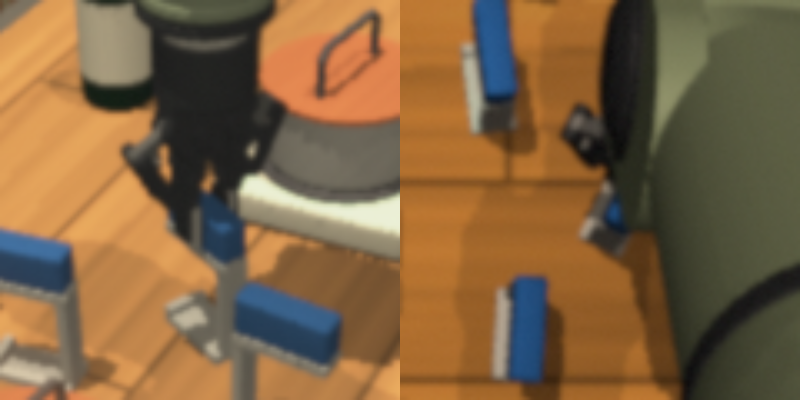

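```bash
python3 -m pendant '[[-5,0,0,0],[-10,0,0,0],[-15,0,0,0],[-18,0,0,0],[-18,0,0,0],[-18,0,0,-4],[-13,0,0,-6],[-7,0,0,-6],[0,0,0,-3],[0,0,0,0],[0,0,0,0]]'
python3 -c "
from h import *
go([.419,-.345,.25],-7.5)"
```

```text
clock: 7.38
position: [0.5613, -0.1293, 0.2007]
tool_rot: [2.877, 1.571, -0.394]
force: [-0.6, -0.0, -3.4]
grip_width: 0.0226
pos [ 0.5613 -0.1293  0.2007] lyaw -7.42 down [ 2.e-04 -1.e-04 -1.e+00] shift mm [-49.3 232.3 113.2] turn 0.08 F [-0.6 -0.  -3.4] grip 0.0226 t 7.38
```

```bash
python3 -m pendant '[[-15,5,10,0],[-20,10,15,0],[-20,20,15,0],[-15,30,15,0],[-10,35,15,0],[0,35,15,0],[0,35,13,0],[0,30,10,0],[0,20,5,0],[0,12,0,0],[0,0,0,0],[0,0,0,0]]'
python3 -c "
from h import *
go([.419,-.345,.223],-7.5)
f=grab_frame('side');g=grab_frame('top');c=np.hstack([cv2.resize(f['img'][40:190,290:440],(400,400)),cv2.resize(g['img'][120:280,410:570],(400,400))]);cv2.imwrite('pics/s5.png',c[:,:,::-1])"
```

```text
clock: 8.88
position: [0.42, -0.344, 0.2804]
tool_rot: [-1.766, 1.57, 1.249]
force: [0.3, 0.8, -3.7]
grip_width: 0.023
pos [ 0.42   -0.344   0.2804] lyaw -7.29 down [ 1.e-04  4.e-04 -1.e+00] shift mm [57.4  1.2  0.9] turn 0.21 F [ 0.3  0.8 -3.7] grip 0.023 t 8.88
```

View pics/s5.png

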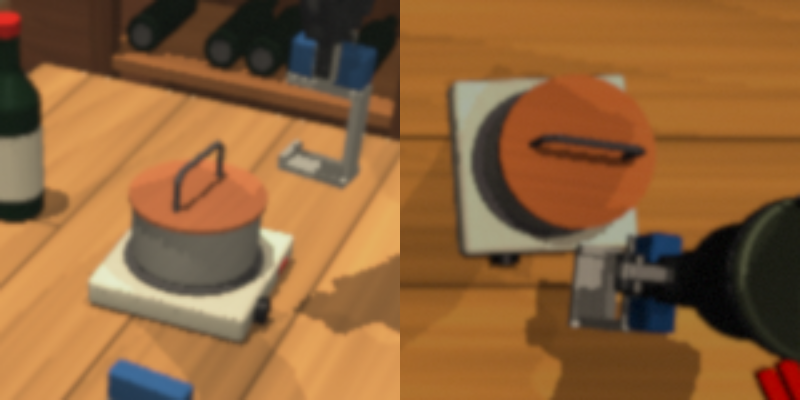

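```bash
python3 -m pendant '[[8,1,1,0],[15,0,0,0],[15,0,0,0],[10,0,0,0],[6,0,0,0],[3,0,0,0],[0,0,0,0],[0,0,0,0]]'
cat >> h.py <<'E'
def lift_edges(o,yaw):
    B=[(-.038,.032,-.018,.018,0,.008),(.024,.032,-.018,.018,.008,.015),(-.038,.036,-.012,.012,.093,.127),(-.038,-.030,-.012,.012,0,.093)]
    out=[]
    for b in B:
        X=np.array([[x,y,z] for x in b[:2] for y in b[2:4] for z in b[4:]]);out.append(X@Rz(np.radians(yaw)).T+o)
    return out
def lid_pts(o,yaw):
    D=disc(.074,.013,.013)[:64]; bar=np.array([[x,y,z] for x in(-.004,.004) for y in(-.048,.048) for z in(.051,.059)])
    return [D@Rz(np.radians(yaw)).T+o,bar@Rz(np.radians(yaw)).T+o]
def overlay(f,sets,roi,k,fn):
    x0,x1,y0,y1=roi;c=cv2.resize(f["img"][y0:y1,x0:x1],None,fx=k,fy=k,interpolation=2)
    for X in sets:
        hl=cv2.convexHull(np.round((proj(f,X)-[x0,y0]+.5)*k).astype(np.int32));cv2.polylines(c,[hl],True,(255,255,0),1)
    cv2.imwrite(fn,c[:,:,::-1]);return c
E
python3 -c "
from h import *
go([.548,-.362,.223],-7.5)
p=bot.observe()['position'];L=lift_edges(p-[0,0,.0967],-7.4)+lid_pts(np.array([.548,-.362,.102]),-7.4)
f=grab_frame('side');g=grab_frame('top');
a=overlay(f,L,(320,440,60,180),3.3,'pics/x.png');b=overlay(g,L,(430,550,140,260),3.3,'pics/x.png');cv2.imwrite('pics/s6.png',np.hstack([a,b])[:,:,::-1])"
```

```text
clock: 9.98
position: [0.4186, -0.3459, 0.2236]
tool_rot: [2.648, 1.57, -0.622]
force: [-0.1, 0.3, -3.3]
grip_width: 0.0226
pos [ 0.4186 -0.3459  0.2236] lyaw -7.34 down [ 4.e-04 -3.e-04 -1.e+00] shift mm [   0.7   -0.5 -130.4] turn 0.16 F [-0.1  0.3 -3.3] grip 0.0226 t 9.97
```

View pics/s6.png

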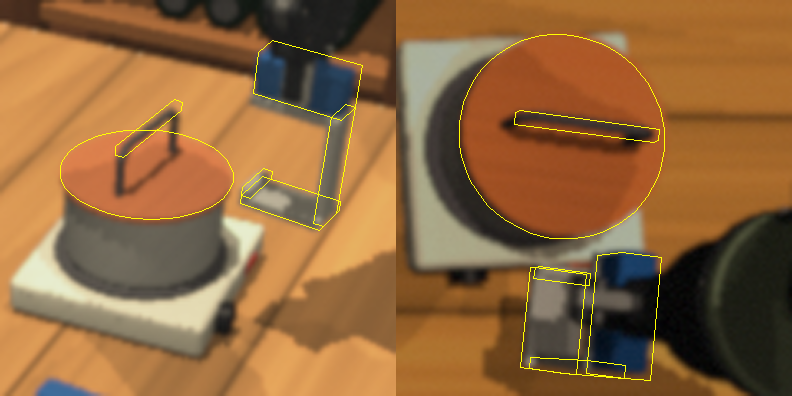

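The overlay matches both the lifter and the lid, so I insert the tongue.

```bash
python3 -m pendant '[[0,0,-6,0.2],[0,0,-12,0],[0,0,-16,0],[0,0,-18,0],[0,0,-18,0],[0,0,-18,0],[0,0,-15,0],[0,0,-12,0],[0,0,-9,0],[0,0,-6,0],[0,0,0,0],[0,0,0,0]]'
python3 -c "
from h import *
go([.548,-.362,.223],-7.5)
p=bot.observe()['position'];L=lift_edges(p-[0,0,.0967],-7.4)+lid_pts(np.array([.548,-.362,.102]),-7.4)
f=grab_frame('side');g=grab_frame('top');
a=overlay(f,L,(300,420,40,160),3.3,'pics/x.png');b=overlay(g,[],(430,550,120,240),3.3,'pics/x.png');cv2.imwrite('pics/s7.png',np.hstack([a,b])[:,:,::-1])"
```

```text
clock: 11.58
position: [0.547, -0.3629, 0.2233]
tool_rot: [0.235, 1.571, -3.039]
force: [-0.7, 0.7, -3.5]
grip_width: 0.0228
pos [ 0.547  -0.3629  0.2233] lyaw -7.56 down [-3.e-04 -0.e+00 -1.e+00] shift mm [ 0.3 -1.  -0.9] turn -0.06 F [-0.7  0.7 -3.5] grip 0.0228 t 11.57
```

View pics/s7.png

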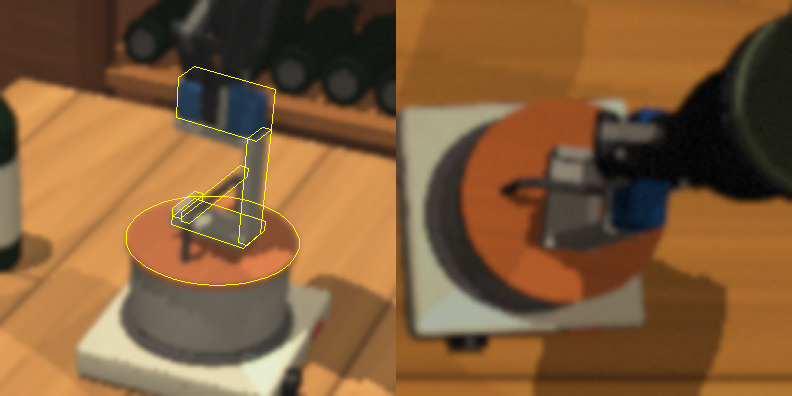

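The tongue is under the loop, with the bar mid-tongue and no contact force. Lifting slowly.

```bash
python3 -m pendant '[[-3,0,0,0],[-4,0,0,0],[-4,0,0,0],[-3,0,0,0],[-2,0,0,0],[-2,0,0,0],[-2,0,0,0],[-3,0,0,0],[-4,0,0,0],[-5,0,0,0],[-5,0,0,0],[0,0,0,0]]'
python3 -m pendant '[[-4,0,0,0],[-7,0,0,0],[-9,0,0,0],[-9,0,0,0],[-9,0,0,0],[-6,0,0,0],[-3,0,0,0],[0,0,0,0],[0,0,0,0]]'
python3 -c "
from h import *
go([.548,-.362,.37],-7.5)
p=bot.observe()['position'];L=lift_edges(p-[0,0,.0967],-7.4)+lid_pts(p+[0,0,-.0967-.043],-7.4)
f=grab_frame('side');g=grab_frame('top');
a=overlay(f,L,(300,420,20,140),3.3,'pics/x.png');b=overlay(g,[],(430,550,120,240),3.3,'pics/x.png');cv2.imwrite('pics/s8.png',np.hstack([a,b])[:,:,::-1])"
```

```text
clock: 13.18
position: [0.5475, -0.3629, 0.2608]
tool_rot: [2.806, 1.57, -0.467]
force: [-0.5, 0.4, -7.5]
grip_width: 0.0228
clock: 14.3
position: [0.5473, -0.3627, 0.307]
tool_rot: [-0.428, 1.57, 2.582]
force: [-0.7, 0.1, -6.8]
grip_width: 0.023
pos [ 0.5473 -0.3627  0.307 ] lyaw -7.54 down [-4.e-04  3.e-04 -1.e+00] shift mm [-63.   -0.8  -0.6] turn -0.04 F [-0.7  0.1 -6.8] grip 0.023 t 14.3
```

View pics/s8.png

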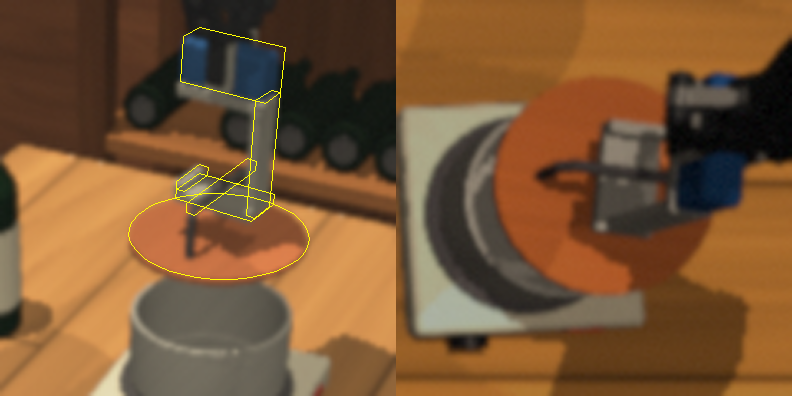

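The lid hangs level and clear of the pot; lid plus lifter weigh about 7 N. I raise it further, then carry it across.

```bash
python3 -m pendant '[[-4,0,0,0],[-8,0,0,0],[-10,0,0,0],[-10,0,0,0],[-8,0,0,0],[-4,0,0,0],[0,0,0,0]]'
python3 -c "
from h import *
go([.561,.353,.35],-7.5)"
```

```text
clock: 15.28
position: [0.5474, -0.3628, 0.3514]
tool_rot: [3.01, 1.571, -0.263]
force: [0.7, -0.3, -6.7]
grip_width: 0.0229
pos [ 0.5474 -0.3628  0.3514] lyaw -7.54 down [ 2.e-04 -0.e+00 -1.e+00] shift mm [   1.4 -711.4   80.5] turn -0.04 F [ 0.7 -0.3 -6.7] grip 0.0229 t 15.28
```

```bash
python3 -m pendant '[[0,-3,0,0],[0,-6,1,0],[0,-9,1,0],[0,-12,1,0],[0,-15,2,0],[0,-18,2,0],[0,-21,2,0],[0,-24,3,0],[0,-24,3,0],[0,-24,3,0],[0,-24,3,0],[0,-24,3,0]]'
python3 -m pendant '[[0,-24,3,0],[0,-24,3,0],[0,-24,3,0],[0,-24,3,0],[0,-24,2,0],[0,-24,3,0],[0,-24,3,0],[0,-24,3,0],[0,-24,3,0],[0,-24,2,0],[0,-24,3,0],[0,-24,2,0]]'
python3 -m pendant '[[0,-24,3,0],[0,-24,3,0],[0,-24,2,0],[0,-24,3,0],[0,-24,2,0],[0,-22,2,0],[0,-19,2,0],[0,-16,2,0],[0,-13,2,0],[0,-10,1,0],[0,-7,1,0],[0,-4,0,0]]'
python3 -m pendant '[[0,0,0,0],[0,0,0,0],[0,0,0,0],[0,0,0,0]]'
python3 -c "
from h import *
go([.561,.353,.20],-7.5)
p=bot.observe()['position'];L=lift_edges(p-[0,0,.0967],-7.4)+lid_pts(p+[0,0,-.0967-.043],-7.4)
f=grab_frame('side');g=grab_frame('top');
a=overlay(f,L,(100,300,180,380),1.9,'pics/x.png');b=overlay(g,L,(120,280,90,250),2.375,'pics/x.png');cv2.imwrite('pics/s9.png',np.hstack([a,b])[:,:,::-1])"
```

```text
clock: 16.77
position: [0.5502, -0.1555, 0.3515]
tool_rot: [-2.848, 1.57, 0.162]
force: [0.2, 0.0, -6.7]
grip_width: 0.0232
clock: 18.27
position: [0.5547, 0.1341, 0.3515]
tool_rot: [-2.699, 1.57, 0.311]
force: [0.7, -0.1, -6.8]
grip_width: 0.0227
clock: 19.77
position: [0.5604, 0.3448, 0.3513]
tool_rot: [1.655, 1.571, -1.618]
force: [-0.3, -0.4, -6.4]
grip_width: 0.0231
clock: 20.27
position: [0.5604, 0.3444, 0.3514]
tool_rot: [-2.556, 1.571, 0.454]
force: [0.2, -0.1, -6.3]
grip_width: 0.0227
pos [0.5604 0.3444 0.3514] lyaw -7.55 down [ 1.e-04  0.e+00 -1.e+00] shift mm [151.4  -8.6   0.5] turn -0.05 F [ 0.2 -0.1 -6.3] grip 0.0227 t 20.27
```

View pics/s9.png

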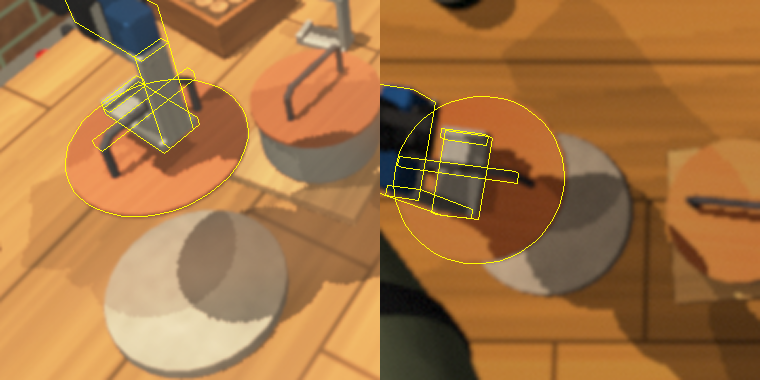

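```bash
python3 -m pendant '[[3,-2,0,0],[8,-3,0,0],[14,-3,0,0],[18,0,0,0],[18,0,0,0],[18,0,0,0],[18,0,0,0],[15,0,0,0],[10,0,0,0],[6,0,0,0],[4,0,0,0],[0,0,0,0]]'
python3 -m pendant '[[0,0,0,0],[0,0,0,0],[0,0,0,0]]'
python3 -c "
from h import *
go([.561,.353,.16],-7.5)
p=bot.observe()['position'];L=lift_edges(p-[0,0,.0967],-7.4)+lid_pts(p+[0,0,-.0967-.043],-7.4)+[disc(.09,.02,.02)+[.561,.353,0]]
f=grab_frame('side');g=grab_frame('top');
a=overlay(f,L,(120,280,220,380),2.375,'pics/x.png');b=overlay(g,L,(120,280,90,250),2.375,'pics/x.png');cv2.imwrite('pics/s10.png',np.hstack([a,b])[:,:,::-1])"
```

```text
clock: 21.88
position: [0.5614, 0.3526, 0.2194]
tool_rot: [-2.286, 1.571, 0.724]
force: [0.4, 0.5, -7.7]
grip_width: 0.0234
clock: 22.25
position: [0.5614, 0.3526, 0.2195]
tool_rot: [-2.464, 1.571, 0.546]
force: [-0.6, -0.4, -6.8]
grip_width: 0.0229
pos [0.5614 0.3526 0.2195] lyaw -7.54 down [ 2.e-04  1.e-04 -1.e+00] shift mm [59.5 -0.4  0.5] turn -0.04 F [-0.6 -0.4 -6.8] grip 0.0229 t 22.25
```

View pics/s10.png

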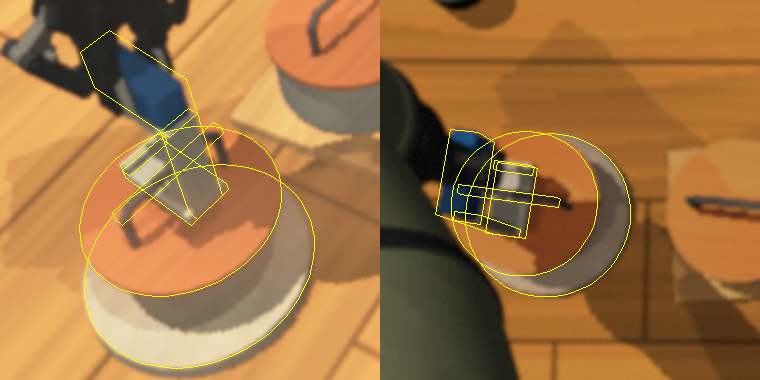

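```bash
python3 -m pendant '[[4,0,0,0],[8,0,0,0],[9,0,0,0],[8,0,0,0],[6,0,0,0],[5,0,0,0],[4,0,0,0],[3,0,0,0],[2,0,0,0],[2,0,0,0],[2,0,0,0],[2,0,0,0]]'
python3 -m pendant '[[2,0,0,0],[2,0,0,0],[2,0,0,0],[2,0,0,0],[2,0,0,0],[2,0,0,0],[2,0,0,0],[2,0,0,0],[0,0,0,0],[0,0,0,0]]'
python3 -c "
from h import *
go([.561,.353,.148],-7.5)
p=bot.observe()['position'];L=lift_edges(p-[0,0,.0967],-7.4)+lid_pts(np.array([p[0],p[1],.02]),-7.4)+[disc(.09,.02,.02)+[.561,.353,0]]
f=grab_frame('side');g=grab_frame('top');
a=overlay(f,L,(120,280,220,380),2.375,'pics/x.png');b=overlay(f,[],(120,280,220,380),2.375,'pics/x.png');cv2.imwrite('pics/s11.png',np.hstack([a,b])[:,:,::-1])"
```

```text
clock: 23.85
position: [0.5614, 0.3526, 0.1642]
tool_rot: [-2.1, 1.571, 0.91]
force: [-0.1, -0.8, -7.1]
grip_width: 0.0229
clock: 25.1
position: [0.5614, 0.3526, 0.1483]
tool_rot: [-2.325, 1.571, 0.685]
force: [0.0, -0.4, -4.4]
grip_width: 0.023
pos [0.5614 0.3526 0.1483] lyaw -7.54 down [ 0.  0. -1.] shift mm [ 0.3 -0.4  0.4] turn -0.04 F [ 0.  -0.4 -4.4] grip 0.023 t 25.1
```

View pics/s11.png

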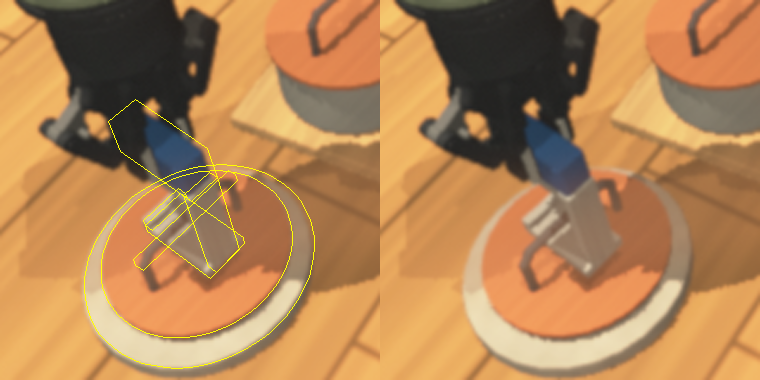

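The lid lies flat in the middle of the slab and the weight is off the lifter. Backing the tongue out.

```bash
python3 -m pendant '[[0,0,3,0],[0,0,6,0],[0,0,8,0],[0,0,10,0],[0,0,12,0],[0,0,14,0]]'
python3 -m pendant '[[0,0,17,0],[0,0,20,0],[0,0,20,0],[0,0,20,0],[0,0,17,0],[0,0,12,0],[0,0,8,0],[0,0,4,0],[0,0,0,0],[0,0,0,0]]'
python3 -c "
from h import *
go([.39,.375,.148],-7.5)
p=bot.observe()['position'];L=lift_edges(p*[1,1,0],-7.4)
f=grab_frame('side');g=grab_frame('top');
a=overlay(f,L,(120,320,220,400),1.9,'pics/x.png');b=overlay(g,L,(100,300,130,310),1.9,'pics/x.png');cv2.imwrite('pics/s12.png',np.hstack([a,b])[:,:,::-1])"
```

```text
clock: 25.95
position: [0.5078, 0.3597, 0.1484]
tool_rot: [-1.167, 1.571, 1.843]
force: [-0.8, 0.3, -3.4]
grip_width: 0.023
clock: 27.2
position: [0.3922, 0.3748, 0.1483]
tool_rot: [-3.14, 1.571, -0.13]
force: [-0.1, 0.3, -4.0]
grip_width: 0.0226
pos [0.3922 0.3748 0.1483] lyaw -7.57 down [ 2.e-04 -0.e+00 -1.e+00] shift mm [0.3 0.1 2.3] turn -0.07 F [-0.1  0.3 -4. ] grip 0.0226 t 27.2
```

View pics/s12.png

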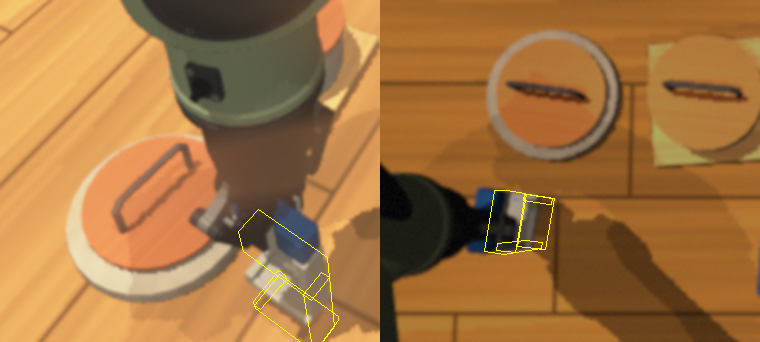

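```bash
python3 -m pendant '[[5,0,0,0],[9,0,0,0],[9,0,0,0],[7,0,0,0],[5,0,0,0],[4,0,0,0],[3,0,0,0],[2,0,0,0],[2,0,0,0],[2,0,0,0],[2,0,0,0],[0,0,0,0]]'
python3 -c "
from h import *
go([.39,.375,.0967],-7.5)"
```

```text
clock: 28.8
position: [0.3918, 0.375, 0.0982]
tool_rot: [0.706, 1.571, -2.568]
force: [0.4, -0.3, -2.9]
grip_width: 0.0226
pos [0.3918 0.375  0.0982] lyaw -7.54 down [-1.e-04 -1.e-04 -1.e+00] shift mm [1.5 0.2 1.8] turn -0.04 F [ 0.4 -0.3 -2.9] grip 0.0226 t 28.8
```

```bash
python3 -m pendant '[[1,0,0,0],[1,0,0,0],[0,0,0,0],[0,0,0,0]]'
python3 -c "
from h import *
go([.39,.375,.0967],-7.5)"
```

```text
clock: 29.3
position: [0.3919, 0.3751, 0.0967]
tool_rot: [-2.041, 1.57, 0.969]
force: [-0.9, -1.3, 5.1]
grip_width: 0.0229
pos [0.3919 0.3751 0.0967] lyaw -7.54 down [ 2.e-04  3.e-04 -1.e+00] shift mm [-0.   0.3  1.9] turn -0.04 F [-0.9 -1.3  5.1] grip 0.0229 t 29.3
```

The lifter is touching the bench. Releasing and rising.

```bash
python3 -m pendant '[[0,0,0,0],[0,0,0,0],[0,0,0,0],[0,0,0,0]]' 0.4
python3 -m pendant '[[-3,0,0,0],[-6,0,0,0],[-10,0,0,0],[-15,0,0,0],[-20,0,0,0],[-25,0,0,0],[-25,0,0,0],[-20,0,0,0],[-15,0,0,0],[-10,0,0,0],[0,0,0,0],[0,0,0,0]]'
python3 -m pendant '[[0,-10,5,0],[0,-20,10,0],[0,-25,10,0],[0,-25,10,0],[0,-25,10,0],[0,-20,10,0],[0,-10,5,0],[0,0,0,0],[0,0,0,0],[0,0,0,0]]'
python3 -c "
from h import *
go([.39,.375,.0967],-7.5)
L=lift_edges(np.array([.392,.375,0]),-7.5)+lid_pts(np.array([.561,.353,.02]),-7.5)
f=grab_frame('side');g=grab_frame('top');
a=overlay(f,L,(120,320,220,400),1.9,'pics/x.png');b=overlay(g,L,(100,300,130,310),1.9,'pics/x.png');cv2.imwrite('pics/s13.png',np.hstack([a,b])[:,:,::-1])
print(circ(g,(145,240,135,225),lambda h,c:(h[...,1]>150)&(h[...,0]<13),.033,0),circ(g,(145,240,135,225),lambda h,c:h[...,1]<130,.02,0))"
```

```text
clock: 29.8
position: [0.3918, 0.375, 0.0963]
tool_rot: [-1.716, 1.571, 1.294]
force: [-0.3, -0.4, -0.5]
grip_width: 0.0597
clock: 31.3
position: [0.3916, 0.3748, 0.2447]
tool_rot: [1.017, 1.57, -2.256]
force: [0.7, -0.1, -1.2]
grip_width: 0.0599
clock: 32.55
position: [0.3507, 0.5159, 0.2455]
tool_rot: [-1.334, 1.571, 1.675]
force: [-0.2, -0.0, 0.1]
grip_width: 0.06
pos [0.3507 0.5159 0.2455] lyaw -7.61 down [-0.e+00  2.e-04 -1.e+00] shift mm [148.8 134.5 -57.7] turn -0.11 F [-0.2 -0.   0.1] grip 0.06 t 32.55
(array([0.5559, 0.3143, 0.0093]), np.float64(0.00183)) (array([0.5615, 0.3517, 0.0903]), np.float64(0.00048))
```

View pics/s13.png

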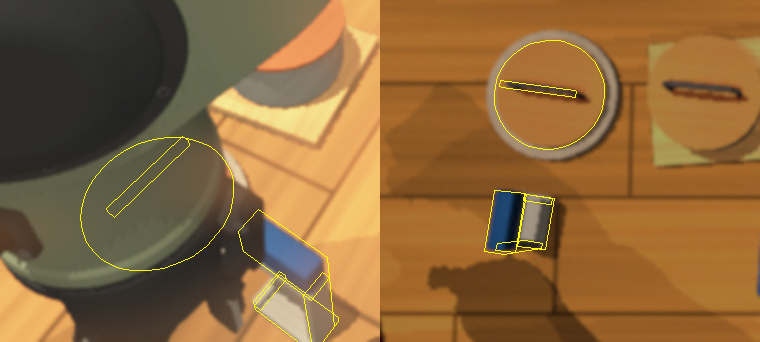

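```bash
python3 -c "
from h import *
g=grab_frame('top')
for t in(110,120,130,140): print(t,circ(g,(160,226,147,215),lambda h,c:(h[...,1]>t),.033,0,rg=.074,show='pics/y.png'))
b=cv2.resize(g['img'][140:220,150:240],None,fx=6,fy=6,interpolation=2);cv2.imwrite('pics/s14.png',b[:,:,::-1])
for u in[(191,195),(191,165),(162,180)]:print(hsv(g)[u[1],u[0]])"
```

```text
110 (array([0.5622, 0.3497, 0.0748]), np.float64(0.00046))
120 (array([0.5621, 0.3495, 0.0742]), np.float64(0.00041))
130 (array([0.5621, 0.3494, 0.0737]), np.float64(0.00038))
140 (array([0.562 , 0.3493, 0.0731]), np.float64(0.00039))
[ 14 175 172]
[ 15 177 171]
[ 15 169 171]
```

View pics/s14.png

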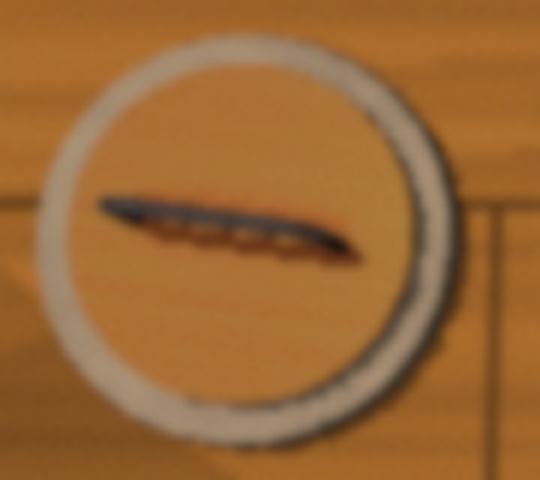

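The lid sits about 2 mm from the slab's centre and flat, and the lifter stands about 170 mm away. Handing in.

```bash
python3 -c "
from workcell import job_done
print(job_done())"
```

```text
the job is handed in; nothing more can be done
None
```

I took the rightmost lifter, hooked the hot lid's loop, and lifted the lid level. The wrist force went from about 3.5 N to 7 N as it took the weight. I then carried the lid over, lowered it slowly onto the slab, backed the tongue out, and stood the lifter on the bench. I handed in at about 33 s.

**Last checks:**
- **Lid:** the top camera puts its centre about 2–3 mm from the slab's centre, and it lies flat.
- **Lifter:** it stands upright about 0.17 m from the lid, unhooked and released.
- **Cold lid:** it looks unmoved in the pictures, but I did not measure it against its starting position.

**Disagreements:**
- **Camera offset:** the two cameras disagreed on the slab and lid centres by about 5–7 mm sideways. The final checks use the top camera.
- **Side view:** the arm hid the lid at the end, so the last lid check comes from the top camera alone.
- **Discarded fit:** one automatic circle fit of the lid failed on a bad colour threshold, and I redid it.

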